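# Hang the tool tote on the drying rail by its open C

### The arm

A 6-joint arm with a two-finger parallel gripper is mounted at the origin on the work surface. World frame = base frame: x ahead of the robot, y to its left, z up, the work surface at z = 0. Lengths are in m, angles in rad, forces in N, time in s.
With the tool pointing down it reaches from about 0.25 to 0.725 m from the base axis. Payload 4 kg.
Tool frame: the origin (TCP) lies on the centre line of the jaws, within the pads' length; the fingertips stand ahead of it and the grasp point (between the pads) lies 11 mm behind it (bot.tip_extent is the z of the fingertips in the tool frame, in m); z points along the fingers, y is the direction in which the jaws open and shut (so a half turn about z gives the same grasp; the last joint's range is limited). The gripper opens to 85 mm and grips with 20 to 120 N. Pads are 22 mm wide; open, the fingers measure 114 mm over their backs; the gripper's body (76 mm by 85 mm) begins 54 mm behind the grasp point. The pads swing forward as they close: fully open they stand 13 mm farther back than shut.
Start: joints at [1.106, 0.241, 0.005, 1.335, 0, 1.571], TCP at [0.224, 0.447, 0.239] pointing down, gripper open.
Joint ranges: [-2.72, 2.72], [-1.05, 1.87], [-1.09, 1.28], [-1.99, 2.15], [-1.42, 1.44], [-3.14, 3.14]. Speed limits (rad/s): [2.79, 2.79, 3.14, 3.14, 3.14, 3.14].

### API

Orientations are given as a unit quaternion [x, y, z, w].
In Python, from workcell import bot gives the robot as it stands.
- The arm moves only by the shell command python3 -m jog 'ROWS'. ROWS is JSON, a list that holds one entry, the list of rows, each a list of 7 numbers: the shift along the world's x, y, z in m, then the turn, a rotation vector about the world's x, y, z in degrees, then the closure in counts, from 0 (fully open) to 255 (shut). In form: [[[tx, ty, tz, ax, ay, az, fingers], ...]]. A call has 1 to 10 rows; each row is the pose to reach, as a shift and turn from the pose commanded when the call began; what a row does not reach only later rows make up. A row lasts 1/12 s, in which the tool goes at most 41.7 mm and 7.16 degrees, less where a joint would pass 70% of its speed; a pose out of reach is approached as far as the arm can. A call with a gripper value outside its range is refused whole. The fingers move at their own pace and stop on an object; the grip force is fixed at half the most. Time passes only in rows, so rows that repeat a pose let the fingers close. It gives the time, the measured TCP pose, the force and the opening at its end, in the units of the state.
- bot.get_obs(): the state, without advancing time (a new reading comes with each control period).
- bot.camera(name): name is "scene" or "side" or "wrist"; returns the picture (400x640x3 uint8, blue, green, red); there is no depth.
- bot.camera_model(name): a dict with "K" (3x3 intrinsics, pixels), "T" (4x4, takes a point from camera to world coordinates). Camera axes: x right, y down, z forward; pixel columns grow to the right and rows downward; lengths in m; the calibration is good to about 2 mm. A picture is of the moment at which its call begins: read the wrist's pose just before it. camera_model takes no time and is no camera call; for the wrist camera it gives the pose at the moment of the call.
- bot.job_done(): hands the job in, once; it reports no verdict.
The state is a dict: "clock": time; "joint_pos": joint angles; "joint_vel": joint speeds; "tau": joint torques, N m; "eef_pos": TCP position; "tool_rot": TCP orientation; "ft_force": force on the tool from outside, world axes, zero at the start; "ft_torque": the same for the moment, N m; "grip_width": finger opening in m.
Only numpy, scipy, OpenCV 4.12 (cv2) and the standard library are available. Lean on these libraries where they do the work, as an engineer would, in place of code of your own. Each camera call takes 0.05 s, during which the arm holds its last target. There are 200 camera calls.

### The job

Take the small wooden tool tote by the grip block on its top, slide the open C under that block sideways onto the steel rod of the rail, near the middle between the two posts, and lower it until the tote hangs level with the rod home in the pocket behind the C's lip. Then let go. The rod can sit a little higher or lower in its slots, so feel for it: never press the tote against the rail with more than about 20 N, and leave the flask, the tin and the turned ornament where they are.

Things in the scene. Friction and masses are not known exactly. Their poses are not given: they have to be found in the camera images.
- tote: Loose wooden two-bay tool tray 70 (its x) x 90 (y) x 35 mm, about 0.2 to 0.35 kg, upright on the table. Origin: centre of the underside, z up; all its heights are from there. On its centre board stands an open metal C, 30 mm wide in y, built up around x = 0, its gap looking along the tote's +x. It is rigid.
- pocket (a point): On the tote, 82.5 mm high, x = y = 0: where the rod's axis lies when the tote hangs home, rod against the upper jaw's underside (88.5 mm high). The pocket is 15 mm long: from the C's back (inner face x = -7.5 mm) to the lip (x = 7.5 to 12.5 mm), which hangs from the jaw's tip, 80.5 to 88.5 mm high. While the rod passes the gap its axis is 8 to 11.5 mm below this point.
- shelf_tip (a point): On the tote, x = 32 mm, 65 mm high: the outer end of the top of the lower jaw, a level shelf 5 mm thick that runs from the C's back to here, 19.5 mm past the lip. The gap is 15.5 mm high, 65 to 80.5 mm, for a rod of 12 mm. With the rod outside the lip, above this shelf, the tote can be raised until the shelf touches the rod, to feel its height.
- grip (a point): On the tote, x = -2 mm, 119 mm high, inside the grip block: 16 mm (x = -10 to 6) x 30 mm (y), 93.5 to 131 mm high, on top of the upper jaw. Pinch it across y from above, fingertips no lower than 97 mm, so that they stay clear of the rod, which passes below.
- stand: Rail stand, fixed: plywood base 120 (x) x 360 (y) x 18 mm, two posts 34 x 22 mm, 215 mm high, at y = -150 and 150 mm; between them a level steel rod, 12 mm diameter, along the stand's y at x = 0. Origin: centre of the base's underside, z up. The tote goes on moving along the stand's +x, its own +x the same way, as the tote's gap then looks at the rod.
- rail_mid (a point): Nominal middle of the rod, 190 mm above the table. The rod sits in slots in the posts: the real one lies level, up to 10 mm higher or lower (unmeasured: feel for it), exact in the other directions. It keeps its height unless pushed with more than 60 N.
- flask: Bystander: drinks flask 66 mm in diameter, 200 mm high. Origin: centre of the underside.
- tin: Bystander: low dark tin 72 mm in diameter, 45 mm high. Origin: centre of the underside.
- bauble: Bystander: turned wooden tree ornament 52 mm in diameter, 76 mm high. Origin: centre of the underside.

How it is judged:
By the outcome, as a careful person would: the job done as asked, in the order asked, and still so for the second after the job is handed in, with the robot touching nothing.
It also fails if it takes over 51 s, if anything falls off the work surface, if the arm or the gripper's body presses on something with over 40 N, if the wrist force passes 120 N, or if a joint passes its speed limit or range.

## Working session

There is one attempt and no reset: what is moved stays moved. The work goes in short steps, Python scripts to look and compute and a shell command to move; the robot and the scene stay as the last step left them, time stands still between calls to the robot, and variables do not carry over. Pictures are saved under pics/ and viewed, about 8 in all and at most 12, crops included, and the job is handed in when it is done.

```bash
mkdir -p pics; python3 - <<'E'
from workcell import bot
import cv2,numpy as np
o=bot.get_obs()
for k in ["clock","eef_pos","tool_rot","ft_force","grip_width"]: print(k,o[k])
print(bot.tip_extent)
for n in ["scene","side","wrist"]:
    m=bot.camera_model(n); print(n,np.round(m["K"],1).tolist(),np.round(m["T"],3).tolist())
    cv2.imwrite(f"pics/{n}0.png",bot.camera(n))
E
```

```text
clock 0.0
eef_pos [0.22384271 0.44638678 0.23841666]
tool_rot [ 2.30323031e-01  9.73113654e-01 -1.03113590e-03 -2.33061979e-04]
ft_force [-0.34055217 -0.02939413  0.12686916]
grip_width 0.08543607111046239
0.008
scene [[475.1, 0.0, 314.0], [0.0, 475.1, 201.6], [0.0, 0.0, 1.0]] [[0.216, 0.759, -0.615, 1.28], [0.976, -0.156, 0.15, -0.108], [0.018, -0.632, -0.774, 0.986], [0.0, 0.0, 0.0, 1.0]]
side [[398.8, 0.0, 320.2], [0.0, 398.8, 202.0], [0.0, 0.0, 1.0]] [[0.985, -0.126, 0.12, 0.483], [-0.174, -0.745, 0.644, -0.509], [0.009, -0.655, -0.756, 0.812], [0.0, 0.0, 0.0, 1.0]]
wrist [[292.2, 0.0, 321.7], [0.0, 292.2, 195.7], [0.0, 0.0, 1.0]] [[0.448, 0.853, 0.268, 0.155], [0.894, -0.427, -0.136, 0.482], [-0.002, 0.3, -0.954, 0.373], [0.0, 0.0, 0.0, 1.0]]
```

View pics/scene0.png

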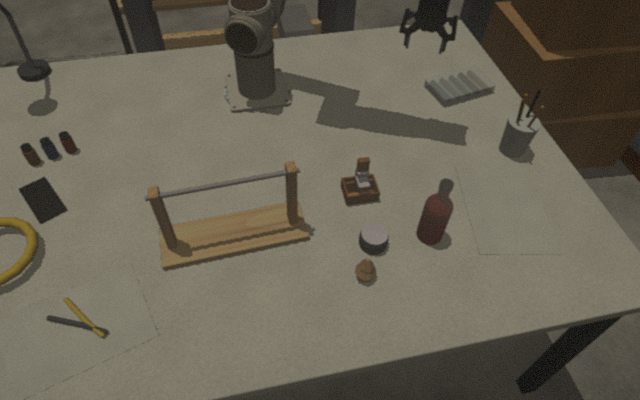

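View pics/side0.png

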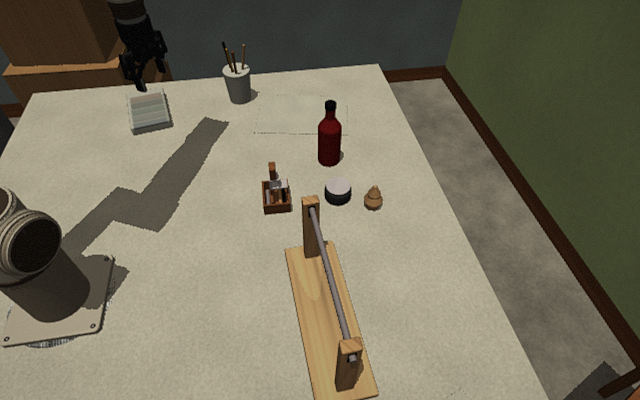

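The scene view shows the tote at about (360,187) with its block at (363,164). The rod runs from (157,190) to (292,172). In the side view the tote is at (277,195) and the rod goes from (311,210) to (348,342). I'll enlarge both.

```bash
python3 - <<'E'
import cv2,numpy as np
s=cv2.imread("pics/scene0.png");d=cv2.imread("pics/side0.png")
def c(im,x,y,w,h,W,H): return cv2.resize(im[y:y+h,x:x+w],(W,H),interpolation=cv2.INTER_CUBIC)
top=np.hstack([c(s,335,150,50,60,250,300),c(d,255,155,50,60,250,300),c(d,285,190,100,100,300,300)])
bot=np.hstack([c(s,140,155,180,120,450,300),c(d,280,300,116,100,350,300)])
cv2.imwrite("pics/c1.png",np.vstack([top,bot]))
E
```

```text
(no output)
```

View pics/c1.png

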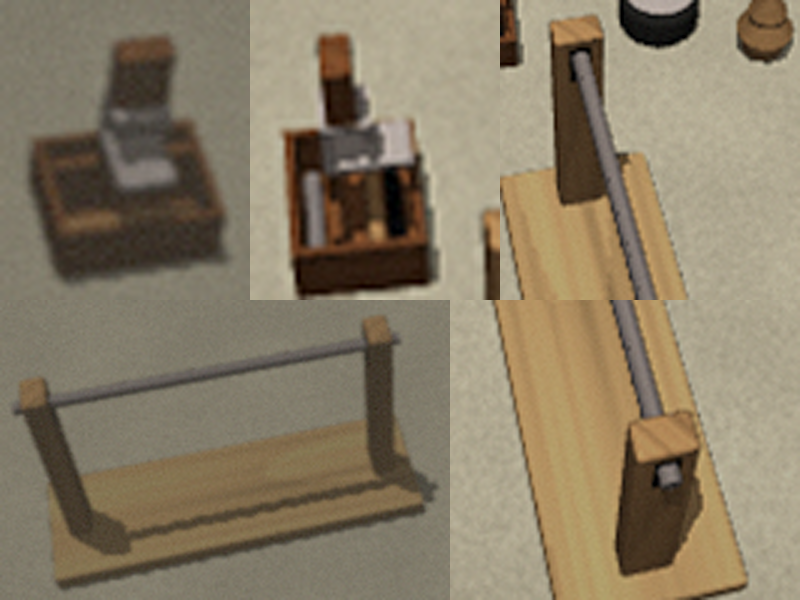

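```bash
cat > h.py <<'E'
from workcell import bot
import numpy as np
from scipy.optimize import least_squares
M={n:bot.camera_model(n) for n in("scene","side")}
def proj(m,P):
    T=m["T"]; q=(np.asarray(P)-T[:3,3])@T[:3,:3]; p=q@np.asarray(m["K"]).T; return p[...,:2]/p[...,2:]
def tri(obs):  # [(model,(u,v))..]
    f=lambda P:np.concatenate([proj(m,P)-uv for m,uv in obs])
    r=least_squares(f,[.4,0,.1]); return r.x,np.round(r.fun,1)
def onz(m,uv,z):
    d=np.asarray(m["T"])[:3,:3]@np.linalg.inv(m["K"])@[*uv,1]; c=np.asarray(m["T"])[:3,3]; return c+d*(z-c[2])/d[2]
E
python3 - <<'E'
from h import *
s,d=M["scene"],M["side"]
for n,a,b in [("block top",(363.6,159.6),(272,166.4)),("postL(-y)",(153.2,190.2),(350.6,345.3)),("postR(+y)",(290.4,164.2),(310.7,200.3))]:
    print(n,*tri([(s,a),(d,b)]), onz(s,a,.131 if n[0]=='b' else .215),onz(d,b,.131 if n[0]=='b' else .215))
for uv in [(162.8,268.2)]: print("base corner",onz(s,uv,0.0))
for uv in [(377.8,394)]: print("base corner side",onz(d,uv,.018))
for uv in [(286,249.3),(331.7,241)]: print("base far side",onz(d,uv,.018))
print("tote rim side BL,FL,FR,",[onz(d,uv,.035).round(3) for uv in [(261.6,181.4),(264,207.4),(291,203)]])
print("tote rim scene LB,LF,RF,RB",[onz(s,uv,.035).round(3) for uv in [(342,177.6),(346.5,194),(379,192.4),(374,174)]])
E
```

```text
block top [0.49438838 0.20826964 0.12933332] [-0.3  0.5 -0.3 -0.5] [0.49430743 0.2089674  0.131     ] [0.49499302 0.20462329 0.131     ]
postL(-y) [ 0.57243593 -0.2884284   0.21524964] [-1.2  1.1 -0.8 -0.9] [ 0.56958822 -0.28590227  0.215     ] [ 0.57329348 -0.2898589   0.215     ]
postR(+y) [0.55845313 0.00950971 0.21694897] [-1.   1.4 -0.9 -1.3] [0.55271772 0.01292085 0.215     ] [0.55996333 0.00749929 0.215     ]
base corner [ 0.62586002 -0.31513984  0.        ]
base corner side [ 0.63266992 -0.31550692  0.018     ]
base far side [0.50272739 0.03437344 0.018     ]
base far side [0.61491441 0.03979597 0.018     ]
tote rim side BL,FL,FR, [array([0.464, 0.252, 0.035]), array([0.462, 0.159, 0.035]), array([0.532, 0.163, 0.035])]
tote rim scene LB,LF,RF,RB [array([0.46 , 0.168, 0.035]), array([0.518, 0.165, 0.035]), array([0.53 , 0.251, 0.035]), array([0.464, 0.257, 0.035])]
```

```bash
R='[0.27,-0.239,0.012,0,0,26.5,0]'; python3 -m jog '[[[0.09,-0.08,0.01,0,0,9,0],[0.27,-0.239,0.012,0,0,26.5,0],[0.27,-0.239,0.012,0,0,26.5,0],[0.27,-0.239,0.012,0,0,26.5,0],[0.27,-0.239,0.012,0,0,26.5,0],[0.27,-0.239,0.012,0,0,26.5,0],[0.27,-0.239,0.012,0,0,26.5,0],[0.27,-0.239,0.012,0,0,26.5,0],[0.27,-0.239,0.012,0,0,26.5,0],[0.27,-0.239,0.012,0,0,26.5,0]]]'
python3 -m jog '[[[0,0,0,0,0,0,0],[0,0,0,0,0,0,0],[0,0,0,0,0,0,0]]]'
python3 - <<'E'
from h import *
import cv2,pickle
m=bot.camera_model("wrist"); im=bot.camera("wrist"); pickle.dump(m,open("w1.pkl","wb"))
cv2.imwrite("pics/w1.png",im); print(m["T"].round(3).tolist())
E
```

```text
clock: 0.98
eef_pos: [0.4982, 0.2035, 0.2508]
tool_rot: [0.005, 1.0, -0.001, 0.001]
ft_force: [-0.4, -0.4, 0.6]
grip_width: 0.0851
clock: 1.23
eef_pos: [0.493, 0.2087, 0.251]
tool_rot: [0.001, 1.0, -0.0, -0.001]
ft_force: [-0.2, -0.0, -0.2]
grip_width: 0.0856
[[0.001, 0.954, 0.299, 0.416], [1.0, -0.0, -0.001, 0.21], [-0.001, 0.299, -0.954, 0.386], [0.0, 0.0, 0.0, 1.0]]
```

View pics/w1.png

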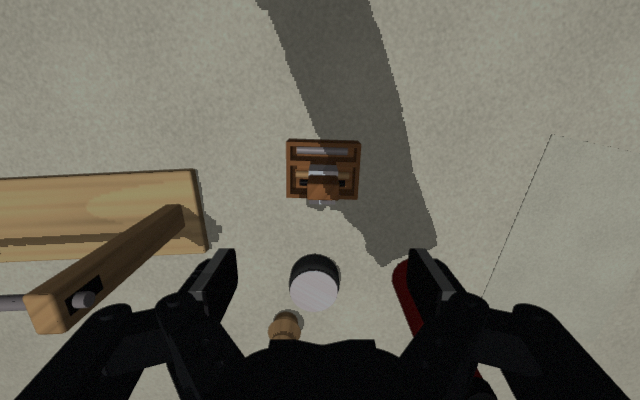

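```bash
python3 - <<'E'
import cv2,numpy as np
s=cv2.imread("pics/w1.png")
a=cv2.resize(s[130:220,275:375],(600,540),interpolation=cv2.INTER_CUBIC)
cv2.imwrite("pics/c2.png",a)
E
```

```text
(no output)
```

View pics/c2.png

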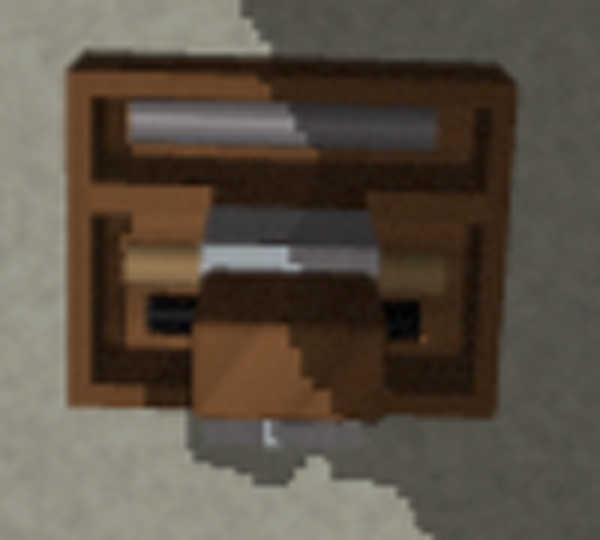

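```bash
python3 - <<'E'
from h import *
import pickle
w=pickle.load(open("w1.pkl","rb")); s,d=M["scene"],M["side"]
px=lambda u,v:(275+u/6,130+v/6)
R=lambda a:np.array([[np.cos(a),-np.sin(a),0],[np.sin(a),np.cos(a),0],[0,0,1]])
pts=np.array([[-35,-45,35],[-35,45,35],[35,45,35],[35,-45,35],[-10,-15,131],[-10,15,131],[6,15,131],[6,-15,131]])/1e3
uv=np.array([px(*p) for p in[(70,70),(515,84),(495,417),(70,404),(193,322),(385,327),(383,420),(190,412)]])
f=lambda p:(proj(w,pts@R(p[2]).T+[p[0],p[1],p[3]])-uv).ravel()
r=least_squares(f,[.495,.207,0,0]);print("tote x y yaw z",r.x.round(4),np.degrees(r.x[2]).round(2),r.fun.round(1))
# stand: all views
obs=[(s,(153.2,190.2),(0,-.15,.215)),(s,(290.4,164.2),(0,.15,.215)),(d,(350.6,345.3),(0,-.15,.215)),(d,(310.7,200.3),(0,.15,.215)),
(s,(162.8,268.2),(.06,-.18,0)),(d,(377.8,394),(.06,-.18,.018)),(d,(286,249.3),(-.06,.18,.018)),(d,(331.7,241),(.06,.18,.018)),
(w,(196,170),(-.06,.18,.018)),(w,(206,247),(.06,.18,.018)),(w,(62,302),(0,.15,.215))]
g=lambda p:np.concatenate([proj(m,R(p[2])@np.array(q)+[p[0],p[1],0])-u for m,u,q in obs])
q=least_squares(g,[.565,-.14,.05],loss="soft_l1");print("stand",q.x.round(4),np.degrees(q.x[2]).round(2),g(q.x).round(1).reshape(-1,2).tolist())
# bystanders rough
print("tin",onz(w,(315,288),.045),"flask",onz(s,(432,238),0.0),"bauble",onz(s,(366,278),0))
E
```

```text
tote x y yaw z [ 0.4963  0.2105 -0.031  -0.0056] -1.78 [-0.2  0.2 -0.   0.1 -0.5 -0.4  0.1 -0.3 -0.1 -0.6  0.5 -0.5 -0.   0.5
  0.2  0.9]
stand [ 0.5638 -0.1365  0.0444] 2.54 [[-0.2, 0.3], [0.6, 1.4], [-2.4, -1.9], [-1.9, -2.0], [0.7, 2.0], [-0.8, -1.0], [-3.2, -1.8], [-0.2, -2.1], [-5.7, -0.9], [-0.4, 5.8], [-19.4, 12.3]]
tin [0.6543555  0.20004973 0.045     ] flask [0.6748036  0.35034496 0.        ] bauble [0.75164123 0.15336227 0.        ]
```

```bash
python3 -m jog '[[[0.001,0.001,-0.03,0,0,-1.8,0],[0.001,0.001,-0.06,0,0,-1.8,0],[0.001,0.001,-0.1,0,0,-1.8,0],[0.001,0.001,-0.13,0,0,-1.8,0],[0.001,0.001,-0.142,0,0,-1.8,0],[0.001,0.001,-0.142,0,0,-1.8,0],[0.001,0.001,-0.142,0,0,-1.8,0]]]'
python3 - <<'E'
from h import *
import cv2
o=bot.get_obs(); print(o["eef_pos"],o["ft_force"])
a=bot.camera("wrist"); b=bot.camera("side")
cv2.imwrite("pics/c3.png",np.hstack([cv2.resize(a[100:330,180:460],(487,400)),cv2.resize(b[110:240,220:320],(308,400),interpolation=cv2.INTER_CUBIC)]))
E
```

```text
clock: 1.87
eef_pos: [0.4939, 0.21, 0.1091]
tool_rot: [0.016, 1.0, -0.0, -0.001]
ft_force: [-0.4, -0.0, 1.1]
grip_width: 0.0858
[0.49387256 0.20999463 0.10912237] [-0.44087853 -0.02743887  1.11103404]
```

View pics/c3.png

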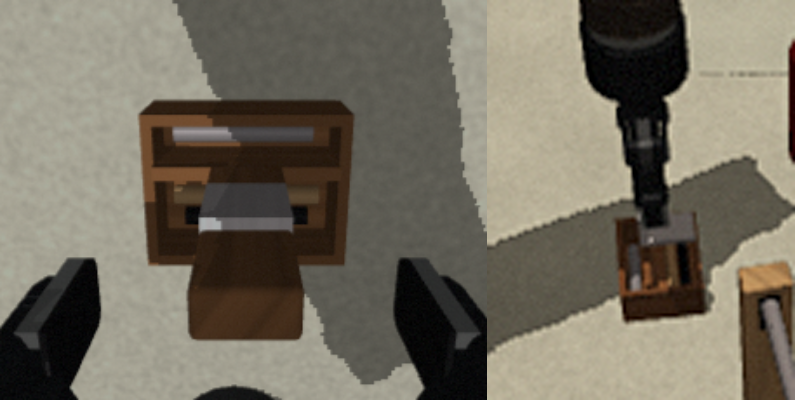

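The block, at (245,310), is centred between the jaws and the tote is square to them. I'll close the gripper and lift.

```bash
python3 -m jog '[[[0,0,0,0,0,0,150],[0,0,0,0,0,0,255],[0,0,0,0,0,0,255],[0,0,0,0,0,0,255],[0,0,0,0,0,0,255],[0,0,0,0,0,0,255],[0,0,0,0,0,0,255],[0,0,0,0,0,0,255]]]'
python3 -m jog '[[[0,0,0.01,0,0,0,255],[0,0,0.03,0,0,0,255],[0,0,0.05,0,0,0,255],[0,0,0.05,0,0,0,255],[0,0,0.05,0,0,0,255]]]'
```

```text
clock: 2.63
eef_pos: [0.4956, 0.2094, 0.11]
tool_rot: [0.017, 1.0, 0.001, 0.001]
ft_force: [-0.1, 1.5, 4.8]
grip_width: 0.0291
clock: 3.05
eef_pos: [0.4955, 0.2089, 0.1597]
tool_rot: [0.017, 1.0, 0.0, 0.001]
ft_force: [0.1, 0.9, -4.1]
grip_width: 0.0291
```

```bash
python3 -m jog '[[[-0.002,-0.015,0.015,0,0,1,255],[-0.007,-0.05,0.035,0,0,4.3,255],[-0.007,-0.085,0.057,0,0,4.3,255],[-0.007,-0.125,0.057,0,0,4.3,255],[-0.007,-0.165,0.057,0,0,4.3,255],[-0.007,-0.205,0.057,0,0,4.3,255],[-0.007,-0.245,0.057,0,0,4.3,255],[-0.007,-0.285,0.057,0,0,4.3,255],[-0.007,-0.325,0.057,0,0,4.3,255],[-0.007,-0.349,0.057,0,0,4.3,255]]]'
python3 -m jog '[[[0,0,0,0,0,0,255],[0,0,0,0,0,0,255],[0,0,0,0,0,0,255]]]'
python3 - <<'E'
from h import *
import cv2,pickle
o=bot.get_obs(); print(o["eef_pos"],o["ft_force"],o["ft_torque"])
m=bot.camera_model("wrist");pickle.dump(m,open("w2.pkl","wb"))
a=bot.camera("wrist"); b=bot.camera("side"); cv2.imwrite("pics/w2.png",a);cv2.imwrite("pics/s2.png",b)
cv2.imwrite("pics/c4.png",np.vstack([cv2.resize(a[:,:],(480,300)),cv2.resize(b[180:380,230:390],(480,600))[:300]*0+cv2.resize(b[190:290,250:410],(480,300),interpolation=cv2.INTER_CUBIC)]))
E
```

```text
clock: 3.88
eef_pos: [0.4864, -0.1436, 0.2142]
tool_rot: [-0.019, 1.0, -0.0, -0.002]
ft_force: [0.1, 0.6, -3.1]
grip_width: 0.0289
clock: 4.13
eef_pos: [0.4871, -0.1396, 0.2147]
tool_rot: [-0.02, 1.0, 0.001, -0.002]
ft_force: [0.4, 0.8, -3.1]
grip_width: 0.029
[ 0.48705298 -0.13956419  0.21470304] [ 0.40940212  0.79193879 -3.08192497] [ 0.02512026 -0.0501392  -0.05860702]
```

View pics/c4.png

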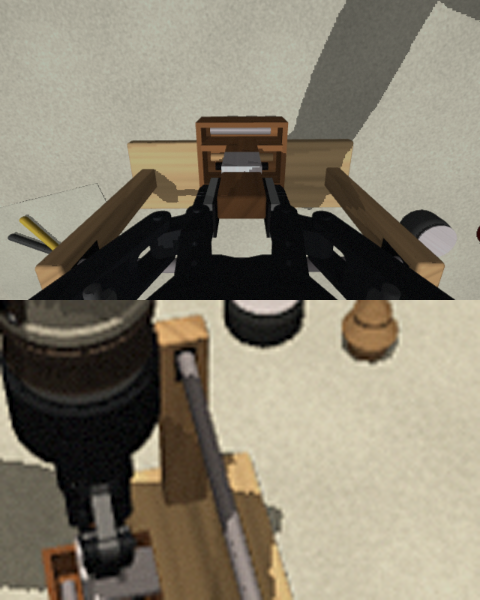

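```bash
python3 - <<'E'
from h import *
import cv2,pickle
w=pickle.load(open("w2.pkl","rb"))
a=cv2.imread("pics/w2.png")
R=lambda a:np.array([[np.cos(a),-np.sin(a),0],[np.sin(a),np.cos(a),0],[0,0,1]])
for p in [(.5638,-.1365,.0444),(.5665,-.138,.0465)]:
  for q in [(-.06,-.18,.018),(-.06,.18,.018),(-.017,-.161,.215),(-.017,.161,.215),(-.017,-.139,.215),(-.017,.139,.215)]:
    print(q,proj(w,R(p[2])@np.array(q)+[p[0],p[1],0]).round(1))
def c(x,y,s=50): return cv2.resize(a[y-s//2:y+s//2,x-s//2:x+s//2],(300,300),interpolation=cv2.INTER_CUBIC)
cv2.imwrite("pics/c5.png",np.vstack([np.hstack([c(171,189),c(469,187)]),np.hstack([c(60,350),c(580,350)])]))
E
```

```text
(-0.06, -0.18, 0.018) [168. 188.]
(-0.06, 0.18, 0.018) [473.5 187.1]
(-0.017, -0.161, 0.215) [ 41.8 352.2]
(-0.017, 0.161, 0.215) [598.7 350.5]
(-0.017, -0.139, 0.215) [ 79.9 352.1]
(-0.017, 0.139, 0.215) [560.7 350.6]
(-0.06, -0.18, 0.018) [166.9 190.5]
(-0.06, 0.18, 0.018) [471.7 188.9]
(-0.017, -0.161, 0.215) [ 40.4 356.2]
(-0.017, 0.161, 0.215) [594.8 353.6]
(-0.017, -0.139, 0.215) [ 78.3 356.1]
(-0.017, 0.139, 0.215) [556.8 353.8]
```

View pics/c5.png

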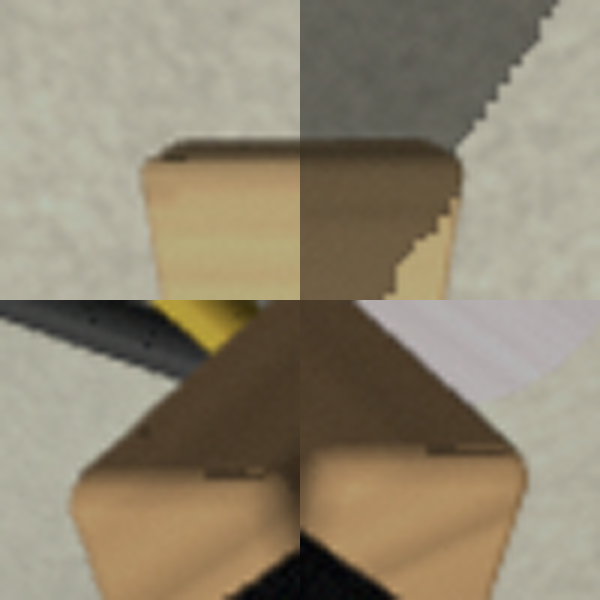

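Corners fit a stand at about x=0.565, y=-0.1365, yaw about 2.75°. Next I'll put the shelf under the rod with the lip still outside.

```bash
python3 -m jog '[[[0.01,0.0005,0,0,0,0.4,255],[0.02,0.001,0,0,0,0.4,255],[0.03,0.0015,0,0,0,0.4,255],[0.038,0.002,0,0,0,0.4,255],[0.045,0.002,0,0,0,0.4,255],[0.05,0.0025,0,0,0,0.4,255],[0.05,0.0025,0,0,0,0.4,255],[0.05,0.0025,0,0,0,0.4,255],[0.05,0.0025,0,0,0,0.4,255]]]'
python3 - <<'E'
from h import *
import cv2
b=bot.camera("side"); b2=bot.camera("scene")
cv2.imwrite("pics/c6.png",np.hstack([cv2.resize(b[230:330,260:360],(400,400),interpolation=cv2.INTER_CUBIC),cv2.resize(b2[140:240,180:280],(400,400),interpolation=cv2.INTER_CUBIC)]))
E
```

```text
clock: 4.98
eef_pos: [0.5376, -0.1374, 0.2162]
tool_rot: [-0.024, 1.0, 0.0, -0.0]
ft_force: [0.1, 0.4, -3.3]
grip_width: 0.0289
```

View pics/c6.png

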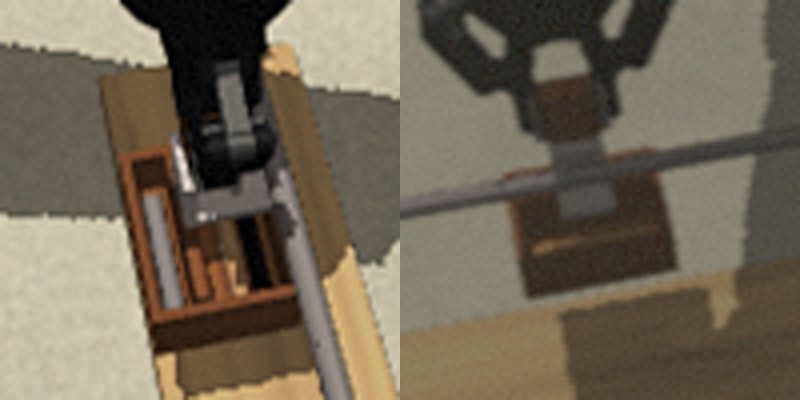

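The rod crosses above the shelf outside the lip: side view at (300,230), scene view at (580,172). I'll raise in 1 mm steps, stopping on force.

```bash
cat > ok.py <<'E'
# exit 1 when the force has moved away from the free-hanging one
import sys
from workcell import bot
f=bot.get_obs()["ft_force"]; z=bot.get_obs()["eef_pos"][2]
print("F",f.round(1),"z",round(z,4)); sys.exit(abs(f[2]+3.3)>2.5 or abs(f[0]-.2)>3)
E
python3 -m jog '[[[0,0,0.001,0,0,0,255],[0,0,0.002,0,0,0,255],[0,0,0.002,0,0,0,255]]]' >/dev/null; python3 ok.py &&
python3 -m jog '[[[0,0,0.001,0,0,0,255],[0,0,0.002,0,0,0,255],[0,0,0.002,0,0,0,255]]]' >/dev/null && python3 ok.py &&
python3 -m jog '[[[0,0,0.001,0,0,0,255],[0,0,0.001,0,0,0,255]]]' >/dev/null && python3 ok.py &&
python3 -m jog '[[[0,0,0.001,0,0,0,255],[0,0,0.001,0,0,0,255]]]' >/dev/null && python3 ok.py &&
python3 -m jog '[[[0,0,0.001,0,0,0,255],[0,0,0.001,0,0,0,255]]]' >/dev/null && python3 ok.py &&
python3 -m jog '[[[0,0,0.001,0,0,0,255],[0,0,0.001,0,0,0,255]]]' >/dev/null && python3 ok.py &&
python3 -m jog '[[[0,0,0.001,0,0,0,255],[0,0,0.001,0,0,0,255]]]' >/dev/null && python3 ok.py &&
python3 -m jog '[[[0,0,0.001,0,0,0,255],[0,0,0.001,0,0,0,255]]]' >/dev/null && python3 ok.py &&
python3 -m jog '[[[0,0,0.001,0,0,0,255],[0,0,0.001,0,0,0,255]]]' >/dev/null && python3 ok.py &&
python3 -m jog '[[[0,0,0.001,0,0,0,255],[0,0,0.001,0,0,0,255]]]' >/dev/null && python3 ok.py
```

```text
F [-0.6 -0.8 -1.5] z 0.2187False
```

```bash
sed -i 's/sys.exit(\(.*\))$/sys.exit(int(\1))/' ok.py
python3 -m jog '[[[0,0,0.001,0,0,0,255],[0,0,0.002,0,0,0,255],[0,0,0.002,0,0,0,255]]]' >/dev/null && python3 ok.py &&
python3 -m jog '[[[0,0,0.001,0,0,0,255],[0,0,0.001,0,0,0,255]]]' >/dev/null && python3 ok.py &&
python3 -m jog '[[[0,0,0.001,0,0,0,255],[0,0,0.001,0,0,0,255]]]' >/dev/null && python3 ok.py &&
python3 -m jog '[[[0,0,0.001,0,0,0,255],[0,0,0.001,0,0,0,255]]]' >/dev/null && python3 ok.py &&
python3 -m jog '[[[0,0,0.001,0,0,0,255],[0,0,0.001,0,0,0,255]]]' >/dev/null && python3 ok.py &&
python3 -m jog '[[[0,0,0.001,0,0,0,255],[0,0,0.001,0,0,0,255]]]' >/dev/null && python3 ok.py &&
python3 -m jog '[[[0,0,0.001,0,0,0,255],[0,0,0.001,0,0,0,255]]]' >/dev/null && python3 ok.py &&
python3 -m jog '[[[0,0,0.001,0,0,0,255],[0,0,0.001,0,0,0,255]]]' >/dev/null && python3 ok.py &&
python3 -m jog '[[[0,0,0.001,0,0,0,255],[0,0,0.001,0,0,0,255]]]' >/dev/null && python3 ok.py
```

```text
F [ 0.  -0.5 -3.4] z 0.2206
F [-0.3  0.3 -4.3] z 0.2215
F [ 0.5  0.5 -2.5] z 0.2225
F [ 0.1 -0.4 -3. ] z 0.2235
F [ 0.1  0.  -4. ] z 0.2245
F [ 0.7  0.2 -3.1] z 0.2255
F [ 0.3  0.7 -3.1] z 0.2265
F [ 0.2  0.  -2.2] z 0.2275
F [-0.  -0.5 -3. ] z 0.2285
```

```bash

python3 -m jog '[[[0,0,0.001,0,0,0,255],[0,0,0.001,0,0,0,255]]]' >/dev/null && python3 ok.py &&
python3 -m jog '[[[0,0,0.001,0,0,0,255],[0,0,0.001,0,0,0,255]]]' >/dev/null && python3 ok.py &&
python3 -m jog '[[[0,0,0.001,0,0,0,255],[0,0,0.001,0,0,0,255]]]' >/dev/null && python3 ok.py &&
python3 -m jog '[[[0,0,0.001,0,0,0,255],[0,0,0.001,0,0,0,255]]]' >/dev/null && python3 ok.py &&
python3 -m jog '[[[0,0,0.001,0,0,0,255],[0,0,0.001,0,0,0,255]]]' >/dev/null && python3 ok.py &&
python3 -m jog '[[[0,0,0.001,0,0,0,255],[0,0,0.001,0,0,0,255]]]' >/dev/null && python3 ok.py &&
python3 -m jog '[[[0,0,0.001,0,0,0,255],[0,0,0.001,0,0,0,255]]]' >/dev/null && python3 ok.py &&
python3 -m jog '[[[0,0,0.001,0,0,0,255],[0,0,0.001,0,0,0,255]]]' >/dev/null && python3 ok.py &&
python3 -m jog '[[[0,0,0.001,0,0,0,255],[0,0,0.001,0,0,0,255]]]' >/dev/null && python3 ok.py &&
python3 -m jog '[[[0,0,0.001,0,0,0,255],[0,0,0.001,0,0,0,255]]]' >/dev/null && python3 ok.py
```

```text
F [ 0.3 -0.6 -3.7] z 0.2295
F [-0.2  1.2 -3.1] z 0.2305
F [-0.  -0.3 -3.1] z 0.2315
F [-0.5  0.5 -2.9] z 0.2325
F [-0.4  0.3 -2.9] z 0.2335
F [-0.   0.2 -2.5] z 0.2345
F [-0.6 -0.2 -3. ] z 0.2355
F [-1.3  0.4 -3.4] z 0.2362
F [ 3.1 -1.1 -9.5] z 0.2363
```

Contact is at z≈0.2362. I'll lower about 1.75 mm below contact, then slide in along the stand's +x.

```bash

python3 -m jog '[[[0,0,-0.002,0,0,0,255],[0,0,-0.003,0,0,0,255],[0,0,-0.003,0,0,0,255],[0,0,-0.003,0,0,0,255]]]' && python3 ok.py &&
python3 -m jog '[[[0.001,0,0,0,0,0,255],[0.002,0,0,0,0,0,255],[0.002,0,0,0,0,0,255]]]' >/dev/null && python3 ok.py &&
python3 -m jog '[[[0.001,0,0,0,0,0,255],[0.002,0.0002,0,0,0,0,255],[0.002,0.0002,0,0,0,0,255]]]' >/dev/null && python3 ok.py &&
python3 -m jog '[[[0.001,0,0,0,0,0,255],[0.002,0,0,0,0,0,255],[0.002,0,0,0,0,0,255]]]' >/dev/null && python3 ok.py &&
python3 -m jog '[[[0.001,0,0,0,0,0,255],[0.002,0.0002,0,0,0,0,255],[0.002,0.0002,0,0,0,0,255]]]' >/dev/null && python3 ok.py &&
python3 -m jog '[[[0.001,0,0,0,0,0,255],[0.002,0,0,0,0,0,255],[0.002,0,0,0,0,0,255]]]' >/dev/null && python3 ok.py &&
python3 -m jog '[[[0.001,0,0,0,0,0,255],[0.002,0.0002,0,0,0,0,255],[0.002,0.0002,0,0,0,0,255]]]' >/dev/null && python3 ok.py &&
python3 -m jog '[[[0.001,0,0,0,0,0,255],[0.002,0,0,0,0,0,255],[0.002,0,0,0,0,0,255]]]' >/dev/null && python3 ok.py; python3 -c "
from workcell import bot;print(bot.get_obs()['eef_pos'],bot.get_obs()['tool_rot'],bot.get_obs()['clock'])"
```

```text
clock: 8.75
eef_pos: [0.5381, -0.1376, 0.2347]
tool_rot: [-0.024, 1.0, -0.0, 0.0]
ft_force: [0.6, 0.6, -2.9]
grip_width: 0.0291
F [ 0.6  0.6 -2.9] z 0.2347
F [ 0.4 -0.6 -3.1] z 0.2346
F [ 0.  -0.6 -3.3] z 0.2343
F [-0.3 -0.6 -2.8] z 0.2343
F [ 0.6  0.5 -3.7] z 0.2343
F [-0.4 -0.1 -3.2] z 0.2343
F [ 0.9 -0.9 -2.7] z 0.2343
F [-0.1  0.1 -3.2] z 0.2343
[ 0.55233724 -0.13695472  0.23428674] [-2.41795598e-02  9.99707628e-01 -4.66813705e-06  9.11573014e-05] 10.5
```

```bash

python3 -m jog '[[[0.001,0,0,0,0,0,255],[0.002,0.0002,0,0,0,0,255],[0.002,0.0002,0,0,0,0,255]]]' >/dev/null && python3 ok.py &&
python3 -m jog '[[[0.001,0,0,0,0,0,255],[0.002,0,0,0,0,0,255],[0.002,0,0,0,0,0,255]]]' >/dev/null && python3 ok.py &&
python3 -m jog '[[[0.001,0,0,0,0,0,255],[0.002,0.0002,0,0,0,0,255],[0.002,0.0002,0,0,0,0,255]]]' >/dev/null && python3 ok.py &&
python3 -m jog '[[[0.001,0,0,0,0,0,255],[0.001,0,0,0,0,0,255]]]' >/dev/null && python3 ok.py &&
python3 -m jog '[[[0.001,0.0001,0,0,0,0,255],[0.001,0.0001,0,0,0,0,255]]]' >/dev/null && python3 ok.py &&
python3 -m jog '[[[0.001,0,0,0,0,0,255],[0.001,0,0,0,0,0,255]]]' >/dev/null && python3 ok.py &&
python3 -m jog '[[[0.001,0.0001,0,0,0,0,255],[0.001,0.0001,0,0,0,0,255]]]' >/dev/null && python3 ok.py &&
python3 -m jog '[[[0.001,0,0,0,0,0,255],[0.001,0,0,0,0,0,255]]]' >/dev/null && python3 ok.py &&
python3 -m jog '[[[0.001,0.0001,0,0,0,0,255],[0.001,0.0001,0,0,0,0,255]]]' >/dev/null && python3 ok.py &&
python3 -m jog '[[[0.001,0,0,0,0,0,255],[0.001,0,0,0,0,0,255]]]' >/dev/null && python3 ok.py; python3 -c "
from workcell import bot;print(bot.get_obs()['eef_pos'],bot.get_obs()['tool_rot'],bot.get_obs()['clock'])"
```

```text
F [-0.6  0.5 -3.4] z 0.2343
F [ 0.3  0.9 -3.1] z 0.2343
F [-0.6 -0.7 -2.6] z 0.2343
F [ 0.8 -0.6 -2.7] z 0.2343
F [-1.  -0.4 -2.9] z 0.2343
F [-0.   0.2 -2.8] z 0.2343
F [-0.2  0.2 -3.2] z 0.2343
F [ 0.3  0.4 -2.9] z 0.2343
F [-0.1 -0.  -2.9] z 0.2343
F [-0.4 -0.4 -2.7] z 0.2343
[ 0.5652708  -0.1362407   0.23426823] [-2.41657189e-02  9.99707966e-01  6.30173642e-06  3.55857244e-05] 12.4167
```

```bash

python3 -m jog '[[[0.001,0.0001,0,0,0,0,255],[0.001,0.0001,0,0,0,0,255]]]' >/dev/null && python3 ok.py &&
python3 -m jog '[[[0.001,0,0,0,0,0,255],[0.001,0,0,0,0,0,255]]]' >/dev/null && python3 ok.py &&
python3 -m jog '[[[0.001,0.0001,0,0,0,0,255],[0.001,0.0001,0,0,0,0,255]]]' >/dev/null && python3 ok.py &&
python3 -m jog '[[[0.001,0,0,0,0,0,255],[0.001,0,0,0,0,0,255]]]' >/dev/null && python3 ok.py &&
python3 -m jog '[[[0.001,0,0,0,0,0,255],[0.001,0,0,0,0,0,255]]]' >/dev/null && python3 ok.py; python3 - <<'E'
from h import *
import cv2
o=bot.get_obs();print(o['eef_pos'],o['clock'])
b=bot.camera("side"); b2=bot.camera("scene")
cv2.imwrite("pics/c7.png",np.hstack([cv2.resize(b[230:330,260:360],(400,400),interpolation=cv2.INTER_CUBIC),cv2.resize(b2[140:240,180:280],(400,400),interpolation=cv2.INTER_CUBIC)]))
E
```

```text
F [-0.6  0.1 -2. ] z 0.2343
F [ 0.6 -0.4 -2.8] z 0.2343
F [-1.2 -1.3 -2.6] z 0.2342
F [-3.8 -0.4 -2.3] z 0.2341
[ 0.56817764 -0.13603981  0.23410787] 13.0833
```

Contact with the C's back at x≈0.568. I'll back off 1.5 mm and lower.

```bash

python3 -m jog '[[[-0.001,0,0,0,0,0,255],[-0.0017,-0.0001,0,0,0,0,255],[-0.0017,-0.0001,0,0,0,0,255]]]' >/dev/null && python3 ok.py &&
python3 -m jog '[[[0,0,-0.001,0,0,0,255],[0,0,-0.002,0,0,0,255],[0,0,-0.002,0,0,0,255]]]' >/dev/null && python3 ok.py &&
python3 -m jog '[[[0,0,-0.001,0,0,0,255],[0,0,-0.002,0,0,0,255],[0,0,-0.002,0,0,0,255]]]' >/dev/null && python3 ok.py &&
python3 -m jog '[[[0,0,-0.001,0,0,0,255],[0,0,-0.002,0,0,0,255],[0,0,-0.002,0,0,0,255]]]' >/dev/null && python3 ok.py &&
python3 -m jog '[[[0,0,-0.001,0,0,0,255],[0,0,-0.001,0,0,0,255]]]' >/dev/null && python3 ok.py &&
python3 -m jog '[[[0,0,-0.001,0,0,0,255],[0,0,-0.001,0,0,0,255]]]' >/dev/null && python3 ok.py &&
python3 -m jog '[[[0,0,-0.001,0,0,0,255],[0,0,-0.001,0,0,0,255]]]' >/dev/null && python3 ok.py &&
python3 -m jog '[[[0,0,-0.001,0,0,0,255],[0,0,-0.001,0,0,0,255]]]' >/dev/null && python3 ok.py &&
python3 -m jog '[[[0,0,-0.001,0,0,0,255],[0,0,-0.001,0,0,0,255]]]' >/dev/null && python3 ok.py &&
python3 -m jog '[[[0,0,-0.001,0,0,0,255],[0,0,-0.001,0,0,0,255]]]' >/dev/null && python3 ok.py; python3 - <<'E'
from h import *
import cv2
o=bot.get_obs();print(o['eef_pos'],o['clock'])
b=bot.camera("side"); b2=bot.camera("scene")
cv2.imwrite("pics/c8.png",np.hstack([cv2.resize(b[230:330,260:360],(400,400),interpolation=cv2.INTER_CUBIC),cv2.resize(b2[140:240,180:280],(400,400),interpolation=cv2.INTER_CUBIC)]))
E
```

```text
F [-0.2 -0.8 -4.3] z 0.2343
F [ 0.3 -0.6 -2.8] z 0.2322
F [ 0.7  0.  -2.9] z 0.23
F [-0.1  0.4 -3.5] z 0.228
F [-0.  -0.4 -2.4] z 0.2271
F [-0.1  0.2 -3.2] z 0.2261
F [ 0.5 -0.4 -2.4] z 0.2251
F [-0.1 -0.1 -0.8] z 0.2246
F [-2.4  1.6  3.7] z 0.2245
[ 0.56751592 -0.13616608  0.2245459 ] 15.0167
```

View pics/c8.png

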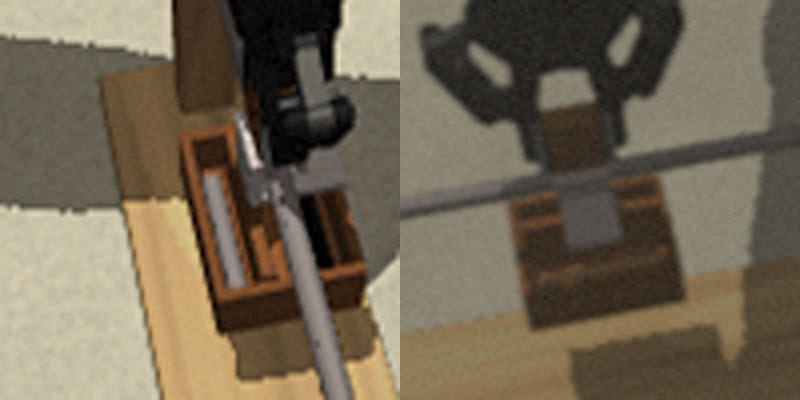

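The rod sits in the C behind the lip, at (290,185) in the side view and (590,180) in the scene view. It seated 11.6 mm below the shelf contact, as expected. Next I'll ease the load and release.

```bash

python3 -m jog '[[[0,0,0.001,0,0,0,255],[0,0,0.001,0,0,0,255],[0,0,0.001,0,0,0,150],[0,0,0.001,0,0,0,100],[0,0,0.001,0,0,0,50],[0,0,0.001,0,0,0,0],[0,0,0.001,0,0,0,0],[0,0,0.001,0,0,0,0],[0,0,0.001,0,0,0,0],[0,0,0.001,0,0,0,0]]]'
```

```text
clock: 15.95
eef_pos: [0.5675, -0.1361, 0.2243]
tool_rot: [-0.024, 1.0, -0.0, 0.0]
ft_force: [-1.2, -0.0, 1.3]
grip_width: 0.0851
```

```bash

python3 -m jog '[[[0,0,0.01,0,0,0,0],[0,0,0.03,0,0,0,0],[0,0,0.06,0,0,0,0],[0,0,0.09,0,0,0,0],[0,0,0.12,0,0,0,0],[-0.03,0,0.13,0,0,0,0],[-0.06,0,0.13,0,0,0,0],[-0.1,0,0.13,0,0,0,0],[-0.1,0,0.13,0,0,0,0],[-0.1,0,0.13,0,0,0,0]]]'
python3 -m jog '[[[0,0,0,0,0,0,0],[0,0,0,0,0,0,0],[0,0,0,0,0,0,0],[0,0,0,0,0,0,0],[0,0,0,0,0,0,0],[0,0,0,0,0,0,0]]]'
python3 - <<'E'
from h import *
import cv2
b=bot.camera("side"); b2=bot.camera("scene")
cv2.imwrite("pics/c9.png",np.vstack([np.hstack([cv2.resize(b[230:330,260:360],(400,400),interpolation=cv2.INTER_CUBIC),cv2.resize(b2[140:240,180:280],(400,400),interpolation=cv2.INTER_CUBIC)]),
cv2.resize(np.hstack([b[100:400,150:450],b2[100:400,150:450]]),(800,400))[0:200*2][::2,:]]))
E
```

```text
clock: 16.78
eef_pos: [0.4654, -0.136, 0.3556]
tool_rot: [-0.024, 1.0, -0.0, 0.001]
ft_force: [1.6, 0.6, 0.5]
grip_width: 0.0852
clock: 17.28
eef_pos: [0.4679, -0.1361, 0.354]
tool_rot: [-0.024, 1.0, 0.0, -0.0]
ft_force: [0.4, 0.9, 1.2]
grip_width: 0.0856
```

View pics/c9.png

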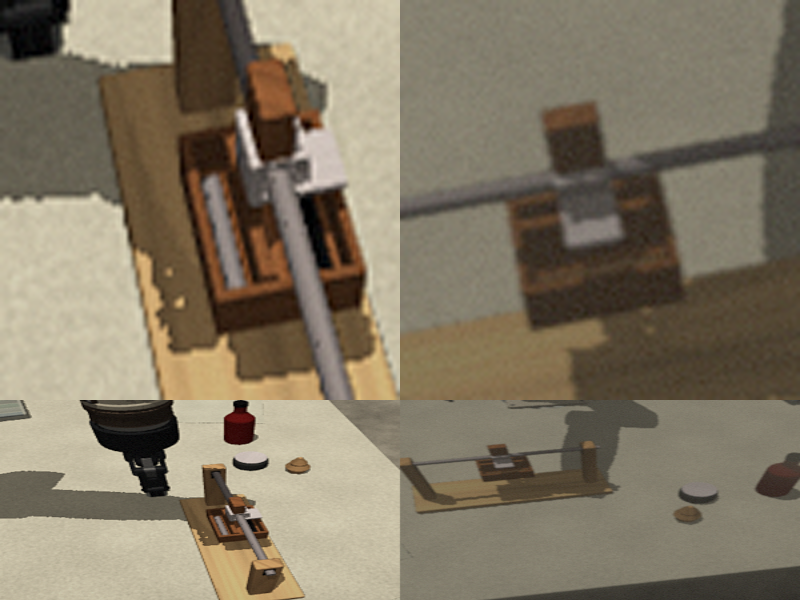

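The tote hangs with the rod in the C at (280,170). Its tray is in the same pixels as before release, so it stayed level. The bystanders are where they were.

```bash
python3 -c "
from workcell import bot;print(bot.job_done(),bot.get_obs()['clock'])"
```

```text
the job is handed in; nothing more can be done
the job is handed in; nothing more can be done
```

The tote hangs level on the rod, close to the middle between the posts, with the rod in the pocket behind the C's lip. I handed the job in with the gripper clear of everything, at about 17 s of the 51 s allowed.

- **Grasp:** I gripped the tote by its block with the fingertips at about 101 mm, turned it to match the rail, and brought it in on the rail's near side.
- **Feeling the rod:** Raising the shelf touched the rod at TCP z of about 0.236 m, roughly 8 mm above nominal. From there I lowered it about 2 mm and slid it in until it touched the C's back.
- **Seating and release:** I backed off about 1.5 mm and lowered until the rod took the weight, 11.6 mm below the shelf contact (11.5 expected). I then eased the load, opened the gripper and pulled away. The largest force I read on the rail was about 7 N.
- **Last checks:** The final side and scene pictures show the tray in the same place as before I let go. The flask, tin and ornament look unmoved. I judged level by eye from those pictures.
- **What disagreed:**
  - Calibration put the rail's position off by 1–3 mm between views. Contact with the C's back came about 3 mm later than the pictures predicted.
  - The wrist-camera fit put the tote 5.6 mm too low, and I did not use that height.
  - My first force-guard script stopped early because of a bug, with no contact; I fixed it and carried on.

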